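# Index the ratchet parts carousel to the brass bushing

### The job

Pump the yellow-handled lever of the parts carousel back and forth, so that its round tray steps on one pocket per stroke, until the brass bushing stands in front of the red pointer; then let go of the handle. Work the lever only: do not touch the tray or the brass bushing.

Things in the scene. Friction and masses are not known exactly. Their poses are not given: they have to be found in the camera images.
- tray: Round parts tray, 217 mm across, ratchet teeth to 260 mm, 12 pockets 30 deg apart; rim 72, parts up to 82 mm above the table. Origin: on the upright axis of both tray and lever, at pocket-floor height (50 mm). The lever turns it only anticlockwise seen from above, one pocket per stroke; it stays put while the lever goes back; within 8 deg of its clockwise stop the pawl takes the next tooth.
- bushing: Brass tube standing loose in a pocket: 32 mm outside, 19 mm bore, 32 mm tall, about 86 mm from the tray's axis (a few mm of play); origin at the centre of its underside. It starts two, three or four pockets (60, 90, 120 deg) short of the pointer. The other parts in the tray (black collar, red cap, dark pinion, steel nut, green plug) are not wanted.
- pointer (a point): Fixed place in front of the red pointer: where the centre of a pocket's floor stands when that pocket is at the pointer, 86 mm from the tray's axis. The pointer is a red post with an arrow, 86 mm high, just outside the tray on the same ray, on the far side from the lever. The lever's two stops lie 22 deg either side of the line from here through the tray's axis.
- grip (a point): Axis of the lever's upright round yellow handle (24 mm thick, may turn in the grip), 68 to 135 mm above the table; this point is 112 mm up, 210 mm from the tray's axis. The lever swings level 44 deg (0.76 rad) between stops; it starts within 9 deg of the clockwise one. Driving stroke: anticlockwise (away from the robot), 4 to 13 deg of play, then 30 deg with the tray. About 2 N, no spring.

How it is judged (in metres and radians):
At the end, for the whole second after the job is handed in: The brass bushing is within 20 mm (level) of the place in front of the red pointer, standing on the floor of its pocket (within 10 mm in height), with the bushing and the tray at rest (horizontal distance between bushing and pointer below 0.02 m and z of bushing in the frame of tray between -0.01 and 0.01 m and linear speed of bushing below 0.02 m/s and angular speed of tray below 0.05 rad/s); the robot touches nothing.
It fails at once if the robot touches the tray (over 2 N) (contact force between any of the fingers, the arm and tray above 2 N).
It fails at once if the robot touches the brass bushing (over 1 N) (contact force between any of the fingers, the arm and bushing above 1 N).
It also fails if it takes over 64 s, if anything falls off the work surface, if the arm or the gripper's body presses on something with over 40 N, if the wrist force passes 120 N, or if a joint passes its speed limit or range.

### The arm

A 6-joint arm with a two-finger parallel gripper is mounted at the origin on the work surface. World frame = base frame: x ahead of the robot, y to its left, z up, the work surface at z = 0. Lengths are in m, angles in degrees, forces in N, time in s.
With the tool pointing down it reaches from about 0.375 to 0.9 m from the base axis. Payload 3.1 kg.
Tool frame: the origin (TCP) lies midway between the tips of the shut fingers; the grasp point (between the pads) lies 19 mm behind it; z points along the fingers, y is the line along which they close (so a half turn about z gives the same grasp; the last joint's range is limited). The gripper opens to 87 mm and grips with 3 to 60 N. Pads are 19 mm wide; open, the fingers measure 117 mm over their backs; the gripper's body (75 mm by 190 mm) begins 51 mm behind the grasp point.
Start: joints at [-75.373, 30.224, 82.088, -0, 67.689, -10.227], TCP at [0.263, -0.567, 0.223] pointing down, gripper open.
Joint ranges: [-176.69, 176.69], [-43.24, 126.21], [12.49, 139.97], [-82, 262], [0, 151.66], [-163.58, 163.58]. Speed limits (degrees/s): [159.86, 159.86, 180, 180, 180, 180].

### API

Orientations are given as a 3x3 rotation matrix whose columns are the frame's x, y, z axes.
In Python, from station import get_obs, read_camera, workorder gives the robot as it stands.
- The arm moves only by the tool arm_command, never from a script. Its argument "moves" is a list of rows, each a list of 3 entries, a list of its own where there are three numbers: the shift along the tool's x, y, z in mm, then the turn, a rotation vector about the tool's x, y, z in degrees, then the opening in per cent of the stroke, from 0 (shut) to 100 (fully open). A call has 1 to 12 rows; each row shifts and turns the commanded pose from where the row before left it, along the tool's axes as they then stand; what a row does not reach is not made up. A row lasts 1/12 s, in which the tool goes at most 41.7 mm and 7.16 degrees, less where a joint would pass 70% of its speed; a pose out of reach is approached as far as the arm can. A call with a gripper value outside its range is refused whole. The fingers move at their own pace and stop on an object; "grip_force" is the grip in N (left out, the last holds). Time passes only in rows, so rows that do not move let the fingers close. It gives the time, the measured TCP pose, the force, the opening and the grip force at its end, in the units of the state.
- get_obs(): the state, without advancing time (a new reading comes with each control period).
- read_camera(name): name is "side" or "top"; returns a dict with "img" (400x640x3 uint8, red, green, blue), "camera_matrix" (3x3 intrinsics, pixels), "R" (3x3) and "t" (3): a world point X has camera coordinates R X + t. Camera axes: x right, y down, z forward; pixel columns grow to the right and rows downward; lengths in m; the calibration is good to about 2 mm. A picture is of the moment at which its call begins. There is no depth.
- workorder.job_done(): hands the job in; it is judged then, once.
The state is a dict: "time_s": time; "q": joint angles; "joint_velocities": joint speeds; "effort": joint torques, N m; "position": TCP position; "tcp_rot": TCP orientation; "force": force on the tool from outside, world axes, zero at the start; "ft_torque": the same for the moment, N m; "opening": opening from 0.0 (shut) to 1.0 (fully open); "grasp_force": force on a finger pad.
Only numpy, scipy, OpenCV 4.12 (cv2) and the standard library are available. Lean on these libraries where they do the work, as an engineer would, in place of code of your own. Each camera call takes 0.05 s, during which the arm holds its last target. There are 200 camera calls.

## Working session

There is one attempt and no reset: what is moved stays moved. The work goes in short steps, Python scripts to look and compute and a tool call to move; the robot and the scene stay as the last step left them, time stands still between calls to the robot, and variables do not carry over. Pictures are saved under pics/ and viewed, at most 10 in all, crops included, and the job is handed in when it is done.

Besides the shell and the picture viewer there is one more tool, called after ">>>" by a JSON object that holds its "api" and its "payload", one argument or row to a line. arm_command: Moves the arm, as the interface text tells. Its arguments: {"type":"object","properties":{"moves":{"type":"array","items":{"type":"array"}},"grip_force":{"type":"number"}},"required":["moves"]}

```bash
mkdir -p pics; python3 - <<'E'
from station import *
import cv2,numpy as np
for n in("top","side"):
    c=read_camera(n);cv2.imwrite(f"pics/{n}0.png",c["img"][:,:,::-1]);np.savez(f"{n}.npz",**c)
    print(n,(-c["R"].T@c["t"]).round(3),c["R"].round(2).tolist())
o=get_obs();print(o["time_s"],o["position"],np.round(o["tcp_rot"],3).tolist())
E
```

```text
top [0.497 0.067 0.819] [[-0.02, -1.0, -0.04], [-0.99, 0.02, -0.1], [0.11, 0.04, -0.99]]
side [0.365 0.572 0.489] [[-0.92, -0.4, 0.0], [-0.23, 0.52, -0.82], [0.33, -0.75, -0.57]]
0.1 [ 0.26254313 -0.56645408  0.22167172] [[0.907, 0.42, -0.001], [0.42, -0.907, 0.002], [0.0, -0.002, -1.0]]
```

View pics/top0.png

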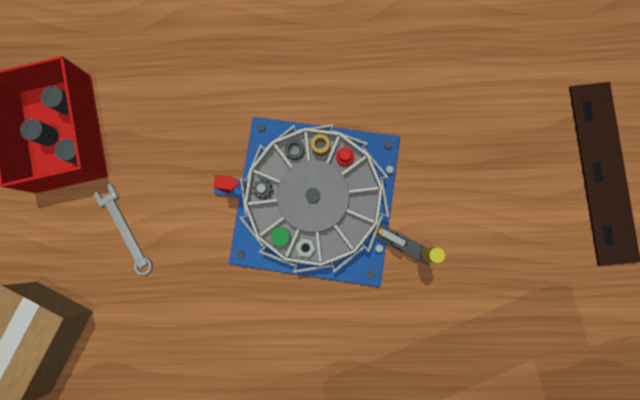

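View pics/side0.png

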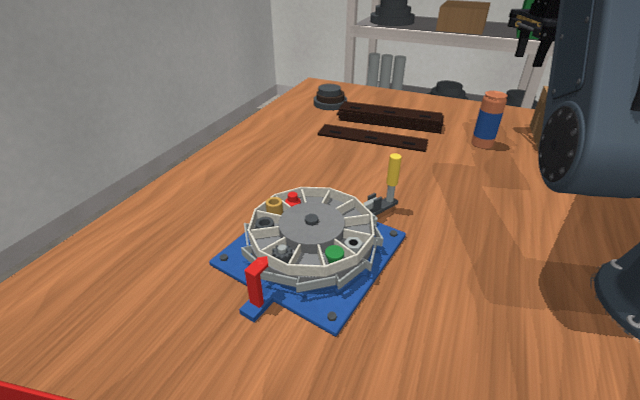

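The top view shows the tray at about (313,196), the red pointer at (225,184) and the yellow handle top at (437,255). The brass bushing is at (320,144). The side view agrees. Next I cast rays from these pixels.

```bash
cat > h.py <<'E'
import cv2,numpy as np
def ray(c,uv,z):
    d=c["R"].T@np.linalg.solve(c["camera_matrix"],[uv[0],uv[1],1.]);o=-c["R"].T@c["t"]
    return o+d*(z-o[2])/d[2]
def blob(c,lo,hi,box):
    x0,y0,x1,y1=box;h=cv2.cvtColor(c["img"],cv2.COLOR_RGB2HSV)[y0:y1,x0:x1]
    m=cv2.inRange(h,lo,hi);n,l,s,ce=cv2.connectedComponentsWithStats(m)
    i=1+s[1:,4].argmax();return ce[i]+[x0,y0],s[i],m
def hull_c(pts):
    return np.array(cv2.minEnclosingCircle(cv2.convexHull(pts))[0])
E
python3 - <<'E'
from h import *
c=dict(np.load("top.npz"));s=dict(np.load("side.npz"))
Y=((22,120,80),(34,255,255))
y,ys,_=blob(c,*Y,(400,220,470,290));print("yellow",y,ys)
H=ray(c,y,.133);print("handle",H)
ysd,yss,_=blob(s,*Y,(370,140,420,220));print("side yellow",ysd,yss)
print("side at z=.1015",ray(s,ysd,.1015))
b,bs,_=blob(c,(12,120,80),(24,255,255),(308,132,332,156));print("bush",b,bs); B=ray(c,b,.082);print(B)
r,rs,_=blob(c,(0,150,80),(8,255,255),(205,165,245,205));print("red",r,rs);P=ray(c,r,.086);print(P)
# base plate corners -> centre (blue)
h=cv2.cvtColor(c["img"],cv2.COLOR_RGB2HSV)
# tray hub dot
print("hubs",[ray(c,(313,196),z)[:2].round(4) for z in(.06,.072,.08)])
C=ray(c,(313,196),.075)
for n,p in(("H",H),("B",B),("P",P)):
    d=(p-C)[:2];print(n,np.hypot(*d),np.degrees(np.arctan2(d[1],d[0])))
I=cv2.resize(c["img"][100:300,200:460,::-1],None,fx=3,fy=3,interpolation=cv2.INTER_CUBIC);cv2.imwrite("pics/crop.png",I)
E
```

```text
yellow [433.55882353 254.59150327] [ 22  27  24  16 306]
handle [ 0.4860619  -0.07078424  0.133     ]
side yellow [393.45373134 169.30447761] [ 17  14  14  32 335]
side at z=.1015 [ 0.48448158 -0.07561302  0.1015    ]
bush [319.92682927 143.62926829] [  3   2  19  20 205]
[0.66920874 0.09540445 0.082     ]
red [224.28333333 182.18333333] [  8   9  24  18 300]
[0.60866809 0.25260368 0.086     ]
hubs [array([0.5856, 0.1095]), array([0.5842, 0.1088]), array([0.5833, 0.1084])]
H 0.20434156277051801 -118.5916019081786
B 0.08637634216101191 -8.813223857160267
P 0.1460883185866722 80.21980830560054
```

View pics/crop.png

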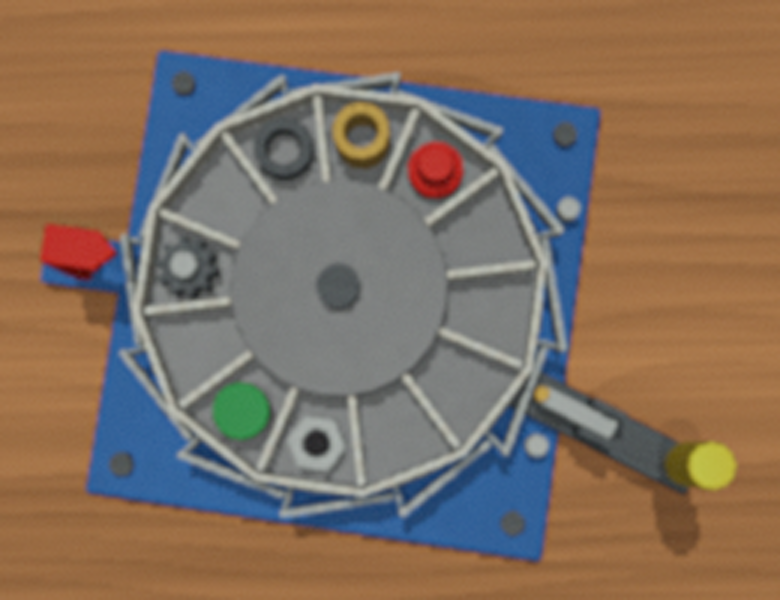

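The bushing is 89° short of the pointer, so it needs 3 strokes. The radii come out right: handle about 208 mm, bushing 86 mm. The tray axis is near (0.584, 0.109) and the handle near (0.485, -0.0755), about 3° from its clockwise stop at -122°. I'll move above the handle first.

>>> {"api": "arm_command", "payload": {
  "moves": [
    [[30,-26,0],[0,0,0],100],
    [[30,-26,0],[0,0,0],100],
    [[30,-26,0],[0,0,0],100],
    [[30,-26,0],[0,0,0],100],
    [[30,-26,0],[0,0,0],100],
    [[30,-26,0],[0,0,0],100],
    [[30,-26,0],[0,0,0],100],
    [[30,-26,0],[0,0,0],100],
    [[30,-26,0],[0,0,0],100],
    [[30,-26,0],[0,0,0],100],
    [[30,-26,0],[0,0,0],100],
    [[30,-26,0],[0,0,0],100]
  ]
}}

```text
time_s: 1.1
position: [0.4584, -0.1307, 0.2224]
tcp_rot: [[0.907, 0.42, -0.0], [0.42, -0.907, 0.0], [-0.0, -0.0, -1.0]]
force: [0.6, -0.7, 0.9]
opening: 1.0
grasp_force: 0.0
```

>>> {"api": "arm_command", "payload": {
  "moves": [
    [[30,-26,0],[0,0,0],100],
    [[18,-14,0],[0,0,0],100],
    [[0,0,0],[0,0,-7],100],
    [[0,0,0],[0,0,-7],100],
    [[0,0,0],[0,0,-7],100],
    [[0,0,0],[0,0,-7],100],
    [[0,0,0],[0,0,-7],100],
    [[0,0,0],[0,0,-7],100],
    [[0,0,0],[0,0,-7],100],
    [[0,0,0],[0,0,-6],100],
    [[0,0,0],[0,0,0],100],
    [[0,0,0],[0,0,0],100]
  ]
}}

```text
time_s: 2.1
position: [0.4848, -0.0761, 0.2223]
tcp_rot: [[0.179, 0.984, -0.001], [0.984, -0.179, 0.0], [0.0, -0.001, -1.0]]
force: [-1.0, 0.9, -0.3]
opening: 1.001
grasp_force: 0.0
```

```bash
python3 - <<'E'
from station import *
from h import *
o=get_obs();R=np.array(o["tcp_rot"]);p=np.array(o["position"]);print(o["time_s"],p.round(4),R.round(3).tolist(),np.round(o["q"],1))
c=read_camera("side");Y=((22,120,80),(34,255,255))
y,s,_=blob(c,*Y,(360,100,430,230));print(y,s,ray(c,y,.1015))
cv2.imwrite("pics/s1.png",c["img"][:,:,::-1])
print("shift tool",1000*R.T@(np.array([.485,-.0755,.094])-p))
E
```

```text
2.1 [ 0.4848 -0.0761  0.2223] [[0.179, 0.984, -0.001], [0.984, -0.179, 0.0], [0.0, -0.001, -1.0]] [-22.   20.  101.    0.   59.1 -11.7]
[393.47734139 169.39879154] [ 27  54  14  32 331] [ 0.48434401 -0.07526845  0.1015    ]
shift tool [  0.59946083   0.2134276  128.31734858]
```

View pics/s1.png

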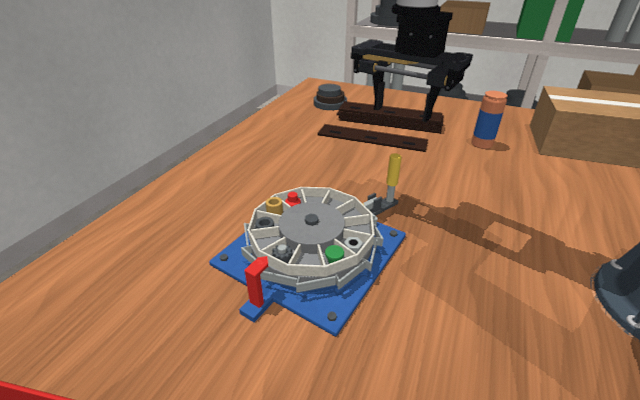

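The picture shows the open fingers straddling the yellow handle (393,169) from above. Next I descend 128 mm and close.

>>> {"api": "arm_command", "payload": {
  "moves": [
    [[0,0,26],[0,0,0],100],
    [[0,0,26],[0,0,0],100],
    [[0,0,26],[0,0,0],100],
    [[0,0,25],[0,0,0],100],
    [[0,0,25],[0,0,0],100],
    [[0,0,0],[0,0,0],100],
    [[0,0,0],[0,0,0],60],
    [[0,0,0],[0,0,0],40],
    [[0,0,0],[0,0,0],10],
    [[0,0,0],[0,0,0],10],
    [[0,0,0],[0,0,0],10],
    [[0,0,0],[0,0,0],10]
  ],
  "grip_force": 12
}}

```text
time_s: 3.15
position: [0.4855, -0.0764, 0.0955]
tcp_rot: [[0.176, 0.984, 0.002], [0.984, -0.176, -0.001], [-0.0, 0.002, -1.0]]
force: [-0.6, 0.0, -0.0]
opening: 0.628
grasp_force: 0.0
```

>>> {"api": "arm_command", "payload": {
  "moves": [
    [[0,0,0],[0,0,0],10],
    [[0,0,0],[0,0,0],10],
    [[0,0,0],[0,0,0],10],
    [[0,0,0],[0,0,0],10],
    [[0,0,0],[0,0,0],10],
    [[0,0,0],[0,0,0],10]
  ]
}}

```text
time_s: 3.65
position: [0.4849, -0.0762, 0.0945]
tcp_rot: [[0.176, 0.984, -0.0], [0.984, -0.176, 0.0], [-0.0, -0.0, -1.0]]
force: [-0.3, -1.4, 1.2]
opening: 0.267
grasp_force: 12.0
```

```bash
python3 - <<'E'
from station import *
from h import *
o=get_obs();R=np.array(o["tcp_rot"]);p=np.array(o["position"]);print(p,o["opening"],o["grasp_force"],o["force"])
C=np.array([.584,.1088]);d=p[:2]-C;r=.21
print(np.hypot(*d),np.degrees(np.arctan2(d[1],d[0])))
w=lambda a:np.array([*(C+r*np.array([np.cos(np.radians(a)),np.sin(np.radians(a))])),0])
A=np.arange(-118,-77,4)
for a,b in zip(A,A[1:]):print(a,b,(1000*R.T@(w(b)-w(a))).round(1))
E
```

```text
[ 0.48491441 -0.07619665  0.09451837] 0.2666310028082649 12.000035892706364 [-0.26432348 -1.38083121  1.17586937]
0.20986117948979455 -118.17383502737265
-118 -114 [-4.  14.1 -0. ]
-114 -110 [-3.  14.3 -0. ]
-110 -106 [-2.  14.5 -0. ]
-106 -102 [-1.  14.6 -0. ]
-102 -98 [ 0.  14.7 -0. ]
-98 -94 [ 1.1 14.6 -0. ]
-94 -90 [ 2.1 14.5 -0. ]
-90 -86 [ 3.1 14.3 -0. ]
-86 -82 [ 4.1 14.1 -0. ]
-82 -78 [ 5.  13.8 -0. ]
```

The grip holds: 23 mm opening and a radius of 209.9 mm, as expected. Stroke 1 follows.

>>> {"api": "arm_command", "payload": {
  "moves": [
    [[-2,7,0],[0,0,0],10],
    [[-2,7,0],[0,0,0],10],
    [[-1.5,7.1,0],[0,0,0],10],
    [[-1.5,7.2,0],[0,0,0],10],
    [[-1,7.2,0],[0,0,0],10],
    [[-1,7.3,0],[0,0,0],10],
    [[-0.5,7.3,0],[0,0,0],10],
    [[-0.5,7.3,0],[0,0,0],10],
    [[0,7.3,0],[0,0,0],10],
    [[0,7.4,0],[0,0,0],10],
    [[0.5,7.3,0],[0,0,0],10],
    [[0.6,7.3,0],[0,0,0],10]
  ]
}}

```text
time_s: 4.65
position: [0.5695, -0.1002, 0.0945]
tcp_rot: [[0.176, 0.984, -0.0], [0.984, -0.176, 0.0], [0.0, -0.0, -1.0]]
force: [-3.4, -0.8, 2.0]
opening: 0.272
grasp_force: 12.0
```

>>> {"api": "arm_command", "payload": {
  "moves": [
    [[1,7.2,0],[0,0,0],10],
    [[1.1,7.3,0],[0,0,0],10],
    [[1.5,7.2,0],[0,0,0],10],
    [[1.6,7.1,0],[0,0,0],10],
    [[2,7.1,0],[0,0,0],10],
    [[2.1,7,0],[0,0,0],10],
    [[2.5,6.9,0],[0,0,0],10],
    [[0,0,0],[0,0,0],10]
  ]
}}

```text
time_s: 5.32
position: [0.6221, -0.0971, 0.0945]
tcp_rot: [[0.176, 0.984, 0.003], [0.984, -0.176, 0.0], [0.001, 0.003, -1.0]]
force: [-0.5, -1.1, 1.5]
opening: 0.273
grasp_force: 12.0
```

```bash
cat > st.py <<'E'
from station import *
from h import *
o=get_obs();R=np.array(o["tcp_rot"]);p=np.array(o["position"])
C=np.array([.584,.1088]);d=p[:2]-C
print("t",o["time_s"],"r,ang",np.hypot(*d),np.degrees(np.arctan2(d[1],d[0])),"f tool",(R.T@np.array(o["force"])).round(1),o["grasp_force"])
c=read_camera("top");cv2.imwrite("pics/last.png",c["img"][:,:,::-1])
h=cv2.cvtColor(c["img"],cv2.COLOR_RGB2HSV);m=cv2.inRange(h,(12,140,80),(24,255,255))
yy,xx=np.indices(m.shape);rr=np.hypot(xx-313,yy-196);m[(rr<38)|(rr>66)]=0
n,l,s,ce=cv2.connectedComponentsWithStats(m);i=1+s[1:,4].argmax()
B=ray(c,ce[i],.082)[:2]-C;print("bush",ce[i],s[i,4],np.hypot(*B),np.degrees(np.arctan2(B[1],B[0])),"pointer 80.2")
E
python3 st.py
```

```text
t 5.3167 r,ang 0.20935560978689732 -79.52143835701318 f tool [-1.1 -0.3 -1.5] 12.005963801639155
bush [294.97122302 147.97122302] 139 0.08384707982339852 19.324887658769672 pointer 80.2
```

The bushing moved 28° and the lever is about 2° short of its stop. I'll push gently onto the stop.

>>> {"api": "arm_command", "payload": {
  "moves": [
    [[1.3,3.5,0],[0,0,0],10],
    [[1.3,3.5,0],[0,0,0],10],
    [[0.6,1.5,0],[0,0,0],10],
    [[0,0,0],[0,0,0],10],
    [[0,0,0],[0,0,0],10]
  ]
}}

```text
time_s: 5.78
position: [0.6289, -0.0956, 0.0946]
tcp_rot: [[0.176, 0.984, 0.0], [0.984, -0.176, 0.0], [0.0, 0.0, -1.0]]
force: [-1.3, -0.8, 0.7]
opening: 0.269
grasp_force: 12.0
```

```bash
python3 st.py
```

```text
t 5.7833 r,ang 0.20931381958149234 -77.60118389842089 f tool [-1.  -1.1 -0.7] 12.000264034140855
bush [293.73015873 148.8015873 ] 126 0.08330847370427023 20.966187271704847 pointer 80.2
```

>>> {"api": "arm_command", "payload": {
  "moves": [
    [[0.7,2,0],[0,0,0],10],
    [[0.7,2,0],[0,0,0],10],
    [[0,0,0],[0,0,0],10],
    [[0,0,0],[0,0,0],10]
  ]
}}

```text
time_s: 6.17
position: [0.6291, -0.0956, 0.0944]
tcp_rot: [[0.176, 0.984, -0.009], [0.984, -0.176, -0.0], [-0.002, -0.008, -1.0]]
force: [-9.3, -3.9, 5.1]
opening: 0.269
grasp_force: 12.0
```

```bash
python3 st.py
```

```text
t 6.1667 r,ang 0.20935268096925508 -77.56979079063565 f tool [-5.5 -8.5 -5. ] 11.997873713553417
bush [293.86290323 148.74193548] 124 0.0833174485439922 20.801942033670976 pointer 80.2
```

The stop is at -77.6°, so the clockwise stop is at about -121.6°. The bushing is now at 20.9°, one 30° step on. Next comes the return stroke.

>>> {"api": "arm_command", "payload": {
  "moves": [
    [[-1.4,-4,0],[0,0,0],10],
    [[-5,-13.8,0],[0,0,0],10],
    [[-4,-14.1,0],[0,0,0],10],
    [[-3,-14.3,0],[0,0,0],10],
    [[-2.1,-14.5,0],[0,0,0],10],
    [[-1.1,-14.6,0],[0,0,0],10],
    [[0,-14.7,0],[0,0,0],10],
    [[1,-14.6,0],[0,0,0],10],
    [[2,-14.5,0],[0,0,0],10],
    [[3,-14.3,0],[0,0,0],10],
    [[4,-14.1,0],[0,0,0],10],
    [[2.4,-7,0],[0,0,0],10]
  ]
}}

```text
time_s: 7.22
position: [0.4797, -0.0714, 0.0946]
tcp_rot: [[0.178, 0.984, 0.001], [0.984, -0.178, 0.001], [0.001, 0.001, -1.0]]
force: [0.9, -1.1, -3.2]
opening: 0.27
grasp_force: 12.0
```

>>> {"api": "arm_command", "payload": {
  "moves": [
    [[1.5,-4,0],[0,0,0],10],
    [[0.5,-1.5,0],[0,0,0],10],
    [[0,0,0],[0,0,0],10],
    [[0,0,0],[0,0,0],10]
  ]
}}

```text
time_s: 7.55
position: [0.4761, -0.0692, 0.0946]
tcp_rot: [[0.177, 0.984, 0.001], [0.984, -0.177, -0.0], [0.0, 0.001, -1.0]]
force: [0.0, 0.9, -0.7]
opening: 0.273
grasp_force: 12.0
```

```bash
python3 st.py
```

```text
t 7.55 r,ang 0.20813227551268892 -121.23083464197026 f tool [ 0.9 -0.2  0.7] 11.999590289779007
bush [293.15343915 147.58201058] 189 0.08556840307664004 21.049411844450166 pointer 80.2
```

Stroke 2.

>>> {"api": "arm_command", "payload": {
  "moves": [
    [[-2.2,5.5,0],[0,0,0],10],
    [[-1.9,5.5,0],[0,0,0],10],
    [[-2,7,0],[0,0,0],10],
    [[-2,7,0],[0,0,0],10],
    [[-1.5,7.1,0],[0,0,0],10],
    [[-1.5,7.2,0],[0,0,0],10],
    [[-1,7.2,0],[0,0,0],10],
    [[-1,7.3,0],[0,0,0],10],
    [[-0.5,7.3,0],[0,0,0],10],
    [[-0.5,7.3,0],[0,0,0],10],
    [[0,7.3,0],[0,0,0],10],
    [[0,7.4,0],[0,0,0],10]
  ]
}}

```text
time_s: 8.6
position: [0.5549, -0.0977, 0.0945]
tcp_rot: [[0.176, 0.984, -0.0], [0.984, -0.176, 0.0], [0.0, -0.0, -1.0]]
force: [-3.5, -2.3, 2.6]
opening: 0.273
grasp_force: 12.0
```

>>> {"api": "arm_command", "payload": {
  "moves": [
    [[0.5,7.3,0],[0,0,0],10],
    [[0.6,7.3,0],[0,0,0],10],
    [[1,7.2,0],[0,0,0],10],
    [[1.1,7.3,0],[0,0,0],10],
    [[1.5,7.2,0],[0,0,0],10],
    [[1.6,7.1,0],[0,0,0],10],
    [[2,7.1,0],[0,0,0],10],
    [[2.1,7,0],[0,0,0],10],
    [[2.5,6.9,0],[0,0,0],10],
    [[2.3,6,0],[0,0,0],10],
    [[1,3,0],[0,0,0],10],
    [[0,0,0],[0,0,0],10]
  ]
}}

```text
time_s: 9.6
position: [0.6293, -0.0945, 0.0945]
tcp_rot: [[0.176, 0.984, -0.002], [0.984, -0.176, -0.0], [-0.0, -0.002, -1.0]]
force: [-4.0, -0.9, 3.5]
opening: 0.272
grasp_force: 12.0
```

```bash
python3 st.py
```

```text
t 9.6 r,ang 0.20824840427916924 -77.42785560817364 f tool [-1.6 -3.7 -3.5] 12.00090795638971
bush [272.46875  164.609375] 128 0.08358002312106926 51.17281293851658 pointer 80.2
```

The bushing is at 51.2°. Return, then stroke 3.

>>> {"api": "arm_command", "payload": {
  "moves": [
    [[-0.7,-2,0],[0,0,0],10],
    [[-5,-13.8,0],[0,0,0],10],
    [[-4,-14.1,0],[0,0,0],10],
    [[-3,-14.3,0],[0,0,0],10],
    [[-2.1,-14.5,0],[0,0,0],10],
    [[-1.1,-14.6,0],[0,0,0],10],
    [[0,-14.7,0],[0,0,0],10],
    [[1,-14.6,0],[0,0,0],10],
    [[2,-14.5,0],[0,0,0],10],
    [[3,-14.3,0],[0,0,0],10],
    [[4,-14.1,0],[0,0,0],10],
    [[2.4,-7,0],[0,0,0],10]
  ]
}}

```text
time_s: 10.65
position: [0.4786, -0.0706, 0.0946]
tcp_rot: [[0.179, 0.984, 0.002], [0.984, -0.179, 0.001], [0.001, 0.002, -1.0]]
force: [1.3, -1.1, -2.9]
opening: 0.27
grasp_force: 12.0
```

>>> {"api": "arm_command", "payload": {
  "moves": [
    [[1,-4,0],[0,0,0],10],
    [[0,-1.5,0],[0,0,0],10],
    [[0,0,0],[0,0,0],10],
    [[0,0,0],[0,0,0],10]
  ]
}}

```text
time_s: 10.98
position: [0.4756, -0.0691, 0.0946]
tcp_rot: [[0.177, 0.984, 0.003], [0.984, -0.177, 0.0], [0.001, 0.003, -1.0]]
force: [4.0, 3.3, -3.7]
opening: 0.273
grasp_force: 12.0
```

```bash
python3 st.py
```

```text
t 10.9833 r,ang 0.20831763471724096 -121.36446536111426 f tool [4.  3.3 3.7] 12.003895270172507
bush [271.55555556 163.67777778] 180 0.08574081234060957 50.971100559734914 pointer 80.2
```

>>> {"api": "arm_command", "payload": {
  "moves": [
    [[-2.2,6,0],[0,0,0],10],
    [[-1.9,6,0],[0,0,0],10],
    [[-2,7,0],[0,0,0],10],
    [[-2,7,0],[0,0,0],10],
    [[-1.5,7.1,0],[0,0,0],10],
    [[-1.5,7.2,0],[0,0,0],10],
    [[-1,7.2,0],[0,0,0],10],
    [[-1,7.3,0],[0,0,0],10],
    [[-0.5,7.3,0],[0,0,0],10],
    [[-0.5,7.3,0],[0,0,0],10],
    [[0,7.3,0],[0,0,0],10],
    [[0,7.4,0],[0,0,0],10]
  ]
}}

```text
time_s: 12.03
position: [0.5543, -0.098, 0.0945]
tcp_rot: [[0.176, 0.984, -0.0], [0.984, -0.176, 0.0], [-0.0, -0.0, -1.0]]
force: [-3.5, -1.9, 1.5]
opening: 0.271
grasp_force: 12.0
```

>>> {"api": "arm_command", "payload": {
  "moves": [
    [[0.5,7.3,0],[0,0,0],10],
    [[0.6,7.3,0],[0,0,0],10],
    [[1,7.2,0],[0,0,0],10],
    [[1.1,7.3,0],[0,0,0],10],
    [[1.5,7.2,0],[0,0,0],10],
    [[1.6,7.1,0],[0,0,0],10],
    [[2,7.1,0],[0,0,0],10],
    [[2.1,7,0],[0,0,0],10],
    [[2.5,6.9,0],[0,0,0],10],
    [[2.3,6,0],[0,0,0],10],
    [[1,3,0],[0,0,0],10],
    [[0,0,0],[0,0,0],10]
  ]
}}

```text
time_s: 13.03
position: [0.6293, -0.0947, 0.0946]
tcp_rot: [[0.176, 0.984, -0.001], [0.984, -0.176, -0.0], [-0.0, -0.001, -1.0]]
force: [-2.9, -1.0, 2.3]
opening: 0.271
grasp_force: 12.0
```

```bash
python3 st.py
```

```text
t 13.0333 r,ang 0.20849969724717193 -77.46294928352809 f tool [-1.5 -2.7 -2.3] 11.999868450220674
bush [261.76521739 188.91304348] 115 0.08394247133296132 81.33625706701416 pointer 80.2
```

The bushing is at 81° against the pointer's 80°. I'll release and rise.

>>> {"api": "arm_command", "payload": {
  "moves": [
    [[0,-0.5,0],[0,0,0],10],
    [[0,0,0],[0,0,0],40],
    [[0,0,0],[0,0,0],60],
    [[0,0,0],[0,0,0],80],
    [[0,0,0],[0,0,0],80],
    [[0,0,0],[0,0,0],80],
    [[0,0,0],[0,0,0],80],
    [[0,0,0],[0,0,0],80],
    [[0,0,-5],[0,0,0],80],
    [[0,0,-10],[0,0,0],80],
    [[0,0,-15],[0,0,0],80],
    [[0,0,-20],[0,0,0],80]
  ]
}}

```text
time_s: 14.08
position: [0.6277, -0.0945, 0.1447]
tcp_rot: [[0.176, 0.984, -0.002], [0.984, -0.176, 0.001], [0.0, -0.002, -1.0]]
force: [0.8, -0.1, -0.3]
opening: 0.795
grasp_force: 0.0
```

>>> {"api": "arm_command", "payload": {
  "moves": [
    [[0,0,-25],[0,0,0],80],
    [[0,0,-25],[0,0,0],80],
    [[-20,0,-10],[0,0,0],80],
    [[-30,0,0],[0,0,0],80],
    [[-30,0,0],[0,0,0],80],
    [[-20,0,0],[0,0,0],80],
    [[0,0,0],[0,0,0],80],
    [[0,0,0],[0,0,0],80],
    [[0,0,0],[0,0,0],80]
  ]
}}

```text
time_s: 14.83
position: [0.6108, -0.1926, 0.2051]
tcp_rot: [[0.176, 0.984, 0.0], [0.984, -0.176, 0.001], [0.001, 0.0, -1.0]]
force: [-0.0, 1.0, 0.6]
opening: 0.8
grasp_force: 0.0
```

```bash
python3 st.py; python3 -c "
import cv2;I=cv2.imread('pics/last.png');cv2.imwrite('pics/last2.png',cv2.resize(I[100:300,200:460],None,fx=3,fy=3))"
```

```text
t 14.8333 r,ang 0.30262581757917767 -84.91574840725723 f tool [ 1.  -0.2 -0.6] 0.0
bush [260.89071038 188.05464481] 183 0.08558228177012248 80.52197042095436 pointer 80.2
```

View pics/last2.png

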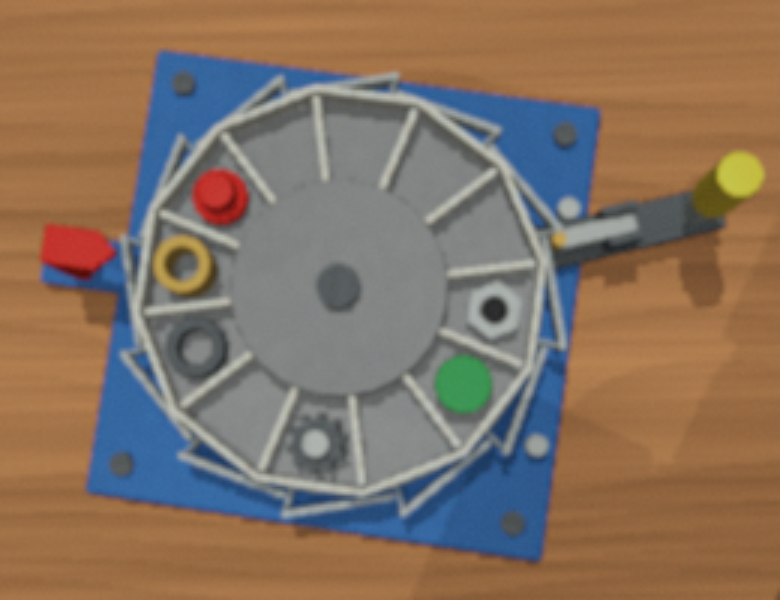

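The brass bushing, at (183,264) in the crop, stands in front of the red arrow at (110,250). The handle is free and the arm is clear.

```bash
python3 -c "
from station import workorder;print(workorder.job_done())"
```

```text
the job is handed in; nothing more can be done
None
```

Three lever strokes brought the brass bushing in front of the red pointer (measured at 80.5° against the pointer's 80.2°); I let go of the handle and handed the job in at about 15 s, but no verdict came back.

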